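Turn the large oatcake with the spatula

ROBOT

A 7-joint arm with a two-finger parallel gripper is mounted at the origin on a cart in front of the work surface, level with it; the furniture and walls round the work are solid. World frame = base frame: x ahead of the robot, y to its left, z up, the work surface at z = 0. Lengths are in m, angles in rad, forces in N, time in s.
With the tool pointing down it reaches from about 0.4 to 0.875 m from the base axis. Payload 19.3 kg.
Tool frame: the origin (TCP) lies at the very end of the fingers, on their centre line; the grasp point (between the pads) lies 19 mm behind it; z points along the fingers, y is the line along which they close (so a half turn about z gives the same grasp; the last joint's range is limited). The gripper opens to 85 mm and grips with 20 to 120 N. Pads are 22 mm wide; open, the fingers measure 114 mm over their backs; the gripper's body (76 mm by 85 mm) begins 54 mm behind the grasp point. The pads swing forward as they close: fully open they stand 13 mm farther back than shut.
Start: joints at [-1.282, 0.521, -0.036, 1.599, 0.021, 1.021, -0.113], TCP at [0.219, 0.585, 0.231] pointing down, gripper open.
Joint ranges: [-2.91, 2.91], [-0.3, 2.13], [-1.5, 1.42], [0.17, 2.43], [-1.26, 4.41], [0.16, 1.93], [-2.52, 2.52]. Speed limits (rad/s): [1.89, 1.89, 2.39, 2.39, 3.01, 3.01, 3.01].

INTERFACE

Orientations are given as [roll, pitch, yaw] about the fixed x, y, z axes, in that order (R = Rz(yaw) Ry(pitch) Rx(roll)).
In Python, from workcell import bot gives the robot as it stands. The module is installed in compiled form; this text tells all that it offers.
- The arm moves only by the tool apply_moves, never from a script. Its arguments are lists of equal length, an entry for each row: "claw": the finger opening in m, from 0 to 0.0854; "xyz": the shift along the tool's x, y, z in m, a list of three; "twist": the turn, a rotation vector about the tool's x, y, z in rad, a list of three. A call has 1 to 20 rows; each row shifts and turns the commanded pose from where the row before left it, along the tool's axes as they then stand; what a row does not reach is not made up. A row lasts 1/10 s, in which the tool goes at most 50 mm and 8.59 degrees, less where a joint would pass 70% of its speed; a pose out of reach is approached as far as the arm can. A call with a gripper value outside its range is refused whole. The fingers move at their own pace and stop on an object; "force" is the grip in N (left out, the last holds). Time passes only in rows, so rows that do not move let the fingers close. It gives the time, the measured TCP pose, the force, the opening and the grip force at its end, in the units of the state.
- bot.observe(): the state, without advancing time (a new reading comes with each control period).
- bot.grab_frame(name): name is "side" or "top"; returns a dict with "img" (384x512x3 uint8, red, green, blue), "vfov" (degrees; the focal length in pixels is half the picture's height over the tangent of half this angle, whatever the lens; pixels are square), "cx", "cy" (the principal point, pixels), "view" (4x4, takes a point from world to camera coordinates). Camera axes: x right, y up, looking along -z (the intrinsics and any distortion apply to the point x, -y, -z); pixel columns grow to the right and rows downward; lengths in m; the calibration is good to about 2 mm. A picture is of the moment at which its call begins. There is no depth.
- bot.job_done(): hands the job in; it is judged then, once.
Trained networks look in the newest picture that a camera, given by its name, has taken for a name from the list of things; names that differ only in an ending like _2 or _b are one class to them, and where a whole thing is asked for, a point or a joint stands for the part that bears it (a point fixed in the world has none). Each returns a list of dicts, best first, with "score" (0 to 1); they miss things now and then, are a little off and sometimes report something else, mostly with a low value. They report only what shows in the picture. A call takes as long as a camera call. They do not tell look-alikes from the thing itself.
- bot.find_in(camera, query): "position" ([x, y, z] in m, in world coordinates, good to about 4 mm: the middle of the surface that is visible of it).
The state is a dict: "clock": time; "qpos": joint angles; "qd": joint speeds; "joint_efforts": joint torques, N m; "position": TCP position; "tool_rot": TCP orientation; "force": force on the tool from outside, world axes, zero at the start; "moment": the same for the moment, N m; "grip_width": finger opening in m; "finger_force": force on a finger pad.
Only numpy, scipy, OpenCV 4.12 (cv2) and the standard library are available. Lean on these libraries where they do the work, as an engineer would, in place of code of your own. Each camera call takes 0.05 s, during which the arm holds its last target. There are 200 camera calls.

TASK

Two freshly baked oatcakes lie pricked side up on the chopping board, hanging a little over its near edge. Pick up the spatula, use its blade under the overhanging edge to turn the large oatcake upside down so that it lies flat on the board with its plain side up, then lay the spatula flat on the worktop, right way up and off the board. Do not touch the oatcake with the gripper, and leave the small oatcake where it is.

Things in the scene. Friction and masses are not known exactly. Their poses are not given: they have to be found in the camera images.
- oatcake: Large rigid biscuit, pale brown, 100 mm across, 10 mm thick, 60 g. Prick holes on the upper side, other side plain. Origin: centre of the plain face (underneath at the start); z points to the pricked face. Its centre is 15 mm inside the board's near edge, so 35 mm overhangs, 21 mm above the worktop. Raised slowly there, it does not slide but pivots on its far edge; past upright it falls over.
- small_oatcake: Small oatcake of the same kind, 60 mm across, 10 mm thick, on the same board edge about 170 mm beside the large one, left or right of it. To be left alone. Origin: centre of its underside, z up.
- board: Wooden chopping board, fixed, 250 mm (x) by 360 mm (y), 21 mm thick. Origin: centre of its underside, on the worktop; x points away from the robot, square to the near edge (x = -125 mm) over which the oatcakes hang; z up. A spice jar, 97 mm tall, 47 mm wide, stands about 85 mm beyond its centre.
- spatula: Spatula lying on the worktop, 260 mm long, 80 g: dark wooden round handle 20 mm thick, steel blade 65 mm wide, 3 mm thick. Origin: middle of its length, at underside height; x points to the blade, z up. Handle x = -130 to 0 mm, centre line at z = 10 mm; thin neck; blade x = 40 to 130 mm at z = 0 to 3 mm, straight front edge. It balances near x = -43 mm; grip across the handle at x = -20 mm.
Not all that is in view belongs to the job. Leave any pink look-alike of the oatcake alone.

How it is judged:
On the way:
1. the large oatcake is tipped up (30 degrees or more) by the spatula, which the fingers hold (angle between oatcake's own z axis and vertical above 0.52 rad and contact force between spatula and oatcake above 0.02 N and contact force between the fingers and spatula above 0.5 N), for 0.05 s.
At the end, for the whole second after the job is handed in: The large oatcake lies still and flat (within 10 degrees) on the board, plain side up, its centre over the board; the spatula lies still on the worktop, right way up, flat within 11 degrees and 12 mm; the small oatcake is within 20 mm of its start (angle between oatcake's own z axis and vertical above 2.96 rad and x of oatcake in the frame of board between -0.125 and 0.125 m and y of oatcake in the frame of board between -0.18 and 0.18 m and height (world z) of oatcake between 0.025 and 0.038 m and linear speed of each of oatcake, spatula below 0.02 m/s and height (world z) of spatula between -0.01 and 0.012 m and angle between spatula's own z axis and vertical below 0.2 rad and distance of small_oatcake from where it was at the start of the episode below 0.02 m); the robot touches nothing.
It fails at once if the gripper or arm touches the large oatcake (contact force between any of the fingers, the arm and oatcake above 0.3 N).
It fails at once if the small oatcake is moved by more than 20 mm (distance of small_oatcake from where it was at the start of the episode above 0.02 m).
It also fails if it takes over 53 s, if anything falls off the work surface, if the arm or the gripper's body presses on something with over 40 N, if the wrist force passes 120 N, or if a joint passes its speed limit or range.

## Working session

There is one attempt and no reset: what is moved stays moved. The work goes in short steps, Python scripts to look and compute and a tool call to move; the robot and the scene stay as the last step left them, time stands still between calls to the robot, and variables do not carry over. Pictures are saved under pics/ and viewed, at most 10 in all, crops included, and the job is handed in when it is done.

Besides the shell and the picture viewer there is one more tool, called after "Call:" by a JSON object that holds its "op" and its "data", one argument or row to a line. apply_moves: Moves the arm, as the interface text tells. Its arguments: {"type":"object","properties":{"claw":{"type":"array"},"xyz":{"type":"array"},"twist":{"type":"array"},"force":{"type":"number"}},"required":["claw","xyz","twist"]}

```bash
mkdir -p pics; cat > h.py <<'E'
import numpy as np, cv2
from workcell import bot
from scipy.spatial.transform import Rotation as R
def grab(n):
    f=bot.grab_frame(n); return f
def proj(f,P):
    P=np.atleast_2d(P); V=np.array(f["view"]); c=P@V[:3,:3].T+V[:3,3]
    F=f["img"].shape[0]/2/np.tan(np.radians(f["vfov"])/2)
    return np.c_[f["cx"]+F*c[:,0]/-c[:,2], f["cy"]-F*c[:,1]/-c[:,2]]
def unproj(f,uv,z):
    V=np.array(f["view"]);F=f["img"].shape[0]/2/np.tan(np.radians(f["vfov"])/2)
    d=np.array([(uv[0]-f["cx"])/F,-(uv[1]-f["cy"])/F,-1])@V[:3,:3]
    o=-V[:3,:3].T@V[:3,3]; return o+d*(z-o[2])/d[2]
E
python3 - <<'E'
from h import *
fs=[grab(n) for n in("top","side")]
for n,f in zip(("top","side"),fs):
    print(n,{k:v for k,v in f.items() if k!="img"})
    for q in("oatcake","small_oatcake","board","spatula"):
        for r in bot.find_in(n,q): print(q,np.round(r["position"],3),round(r["score"],2),proj(f,r["position"]).round())
im=np.vstack([cv2.resize(f["img"],(400,300)) for f in fs])
cv2.imwrite("pics/a.png",cv2.cvtColor(im,cv2.COLOR_RGB2BGR))
cv2.imwrite("pics/top.png",cv2.cvtColor(cv2.resize(fs[0]["img"],(800,600)),cv2.COLOR_RGB2BGR))
print(bot.observe())
E
```

```text
top {'vfov': 50.623462364792466, 'cx': 257.4397401653084, 'cy': 197.53350383101557, 'view': array([[-0.06115085, -0.99812133,  0.0037917 ,  0.09992613],
       [ 0.97478873, -0.05890379,  0.21521447, -0.60216079],
       [-0.21458681,  0.01685665,  0.97655945, -0.89264469],
       [ 0.        ,  0.        ,  0.        ,  1.        ]])}
oatcake [ 0.408 -0.124  0.006] 0.81 [[340. 279.]]
oatcake [ 0.673 -0.004  0.033] 0.67 [[283. 173.]]
oatcake [0.526 0.138 0.012] 0.67 [[229. 236.]]
oatcake [ 0.535 -0.132  0.007] 0.66 [[338. 227.]]
board [ 0.788 -0.093  0.023] 0.83 [[314. 129.]]
spatula [0.537 0.277 0.001] 0.9 [[173. 236.]]
side {'vfov': 51.81284792464362, 'cx': 255.1765019147433, 'cy': 190.12433064264826, 'view': array([[-0.04911137, -0.99879277,  0.00103992,  0.10442182],
       [ 0.85916727, -0.0417149 ,  0.50999164, -0.53810202],
       [-0.50933258,  0.02593985,  0.86017873, -0.68189503],
       [ 0.        ,  0.        ,  0.        ,  1.        ]])}
oatcake [ 0.671 -0.003  0.035] 0.98 [[285. 168.]]
oatcake [0.528 0.146 0.009] 0.86 [[227. 226.]]
oatcake [ 0.402 -0.121  0.01 ] 0.69 
[... 158 characters left out ...]
28.]]
{'clock': 0.5, 'qpos': array([-1.28217405,  0.52143227, -0.0363132 ,  1.59953236,  0.02120405,
        1.02113085, -0.11279676]), 'qd': array([ 0.0009055 , -0.00187177,  0.00084069,  0.00019216,  0.00208974,
        0.00017784,  0.00087558]), 'joint_efforts': array([-1.69421619e-03, -9.26291871e+01,  1.97622769e+00, -3.70064092e+01,
        1.80615921e-02,  2.38466455e-03,  5.19581340e-05]), 'position': array([0.21948823, 0.58515055, 0.23125891]), 'tool_rot': array([-3.14147489e+00,  6.86185116e-06,  2.78274485e+00]), 'force': array([ 0.21836558, -0.18539103,  0.14338721]), 'moment': array([ 0.01327375,  0.04598346, -0.01807774]), 'finger_force': 0.0, 'grip_width': 0.08542960441655773}
```

View pics/top.png

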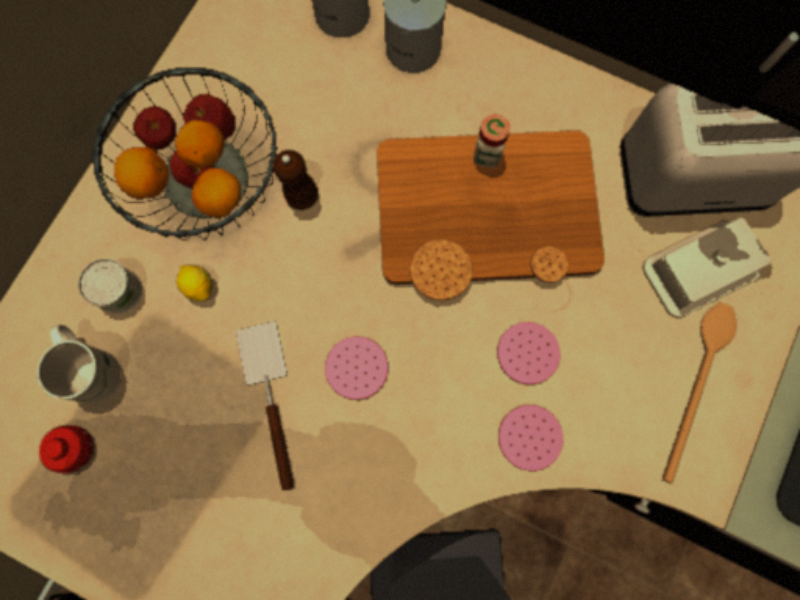

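View pics/a.png

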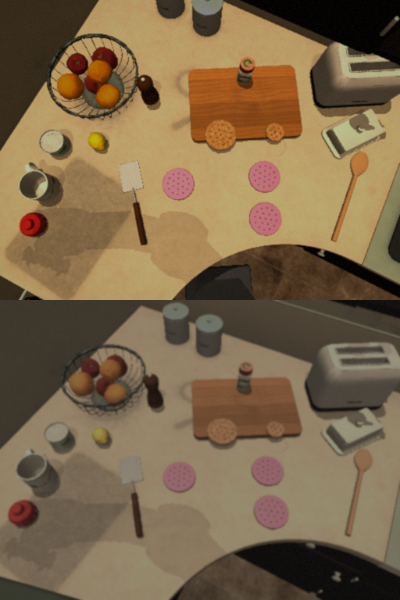

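The top view (800x600) shows five discs that could be the oatcake. Three are pink look-alikes at (357,367), (529,352) and (531,437). The brown small oatcake is at (549,264) and the brown large one at (441,270) on the board's near edge, which is my choice. The spatula runs from its blade at (262,350) to its handle end at (287,488). The wooden spoon at (700,400) is a decoy. The side view agrees. Next, close crops.

```bash
python3 - <<'E'
from h import *
f=grab("top"); im=f["img"]
np.save("top0.npy",im)
a=im[200:320,140:200]; b=im[75:195,235:395]
a=cv2.resize(a,None,fx=5,fy=5,interpolation=cv2.INTER_CUBIC)
b=cv2.resize(b,None,fx=3,fy=3,interpolation=cv2.INTER_CUBIC)
c=np.zeros((600,800,3),np.uint8); c[:600,:300]=a; c[:360,305:785]=b
cv2.imwrite("pics/crop.png",cv2.cvtColor(c,cv2.COLOR_RGB2BGR))
E
```

```text
(no output)
```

View pics/crop.png

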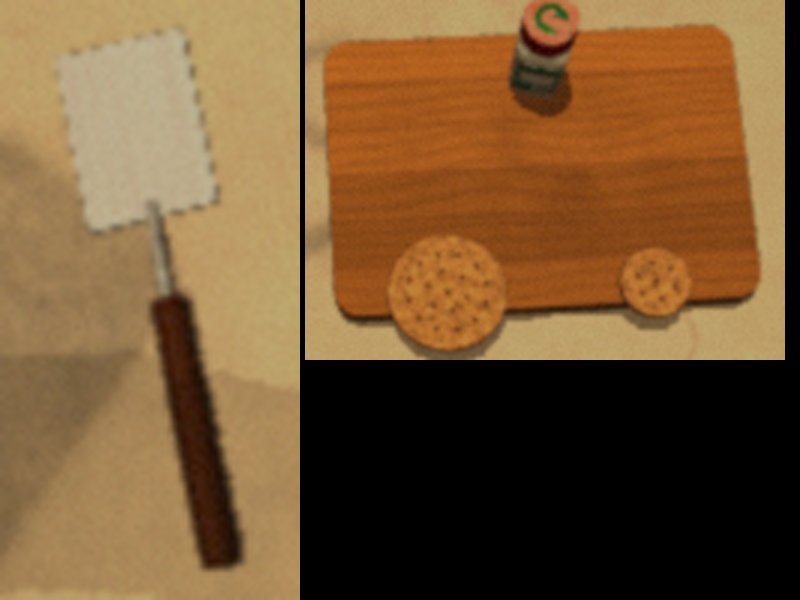

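```bash
python3 - <<'E'
from h import *
f=grab("top")
g=lambda u,v,z:unproj(f,(140+u/5,200+v/5),z)
A=[g(*p,.003) for p in((58,60),(185,30),(217,197),(90,230))]
tip=(A[0]+A[1])/2; back=(A[2]+A[3])/2
h0=g(172,297,.012);h1=g(222,566,.012)
print("corners",np.round(A,3),"tip",tip,"back",back,"h0",h0,"h1",h1)
for a,b in((back,tip),(h1,h0),(h1,tip)):
    d=a-b; print("len",np.linalg.norm(d[:2]),"yaw",np.arctan2(-d[1],-d[0]))
k=lambda u,v,z:unproj(f,(235+(u-305)/3,75+v/3),z)
print("oat",k(447,293,.031),"small",k(656,282,.031))
n=[k(360,313,.021),k(740,299,.021)];fa=[k(345,43,.021),k(715,28,.021)]
print(n,fa)
for e in (n,fa): d=e[1]-e[0]; print("edge yaw",np.arctan2(d[0],-d[1]))
# colour segmentation of oatcake for the circle
E
```

```text
corners [[0.6   0.328 0.003]
 [0.611 0.264 0.003]
 [0.527 0.25  0.003]
 [0.514 0.313 0.003]] tip [0.60558358 0.29620169 0.003     ] back [0.52034983 0.2815319  0.003     ] h0 [0.47843535 0.27148211 0.012     ] h1 [0.3518859  0.25024361 0.012     ]
len 0.08648696498447454 yaw 0.17044249843389508
len 0.1283192740830006 yaw 0.16627808875681643
len 0.2578267952673883 yaw 0.17920945707652897
oat [ 0.67399456 -0.00292924  0.031     ] small [ 0.67302428 -0.17664787  0.031     ]
[array([0.66392454, 0.06978837, 0.021     ]), array([ 0.65691011, -0.24774564,  0.021     ])] [array([0.90869534, 0.06847844, 0.021     ]), array([ 0.90376719, -0.25692493,  0.021     ])]
edge yaw -0.022086746059791093
edge yaw -0.015143579853724639
```

Call:
{"op": "apply_moves", "data": {
  "claw": [0.06,0.06,0.06,0.06,0.06,0.06,0.06,0.06,0.06,0.06,0.06,0.06,0.06,0.06,0.06,0.06,0.06,0.06,0.06,0.06],
  "xyz": [
    [0,0,0],
    [0,0,0],
    [0,0,0],
    [0,0,0],
    [-0.012,-0.0235,0],
    [-0.012,-0.0235,0],
    [-0.012,-0.0235,0],
    [-0.012,-0.0235,0],
    [-0.012,-0.0235,0],
    [-0.012,-0.0235,0],
    [-0.012,-0.0235,0],
    [-0.012,-0.0235,0],
    [-0.012,-0.0235,0],
    [-0.012,-0.0235,0],
    [-0.012,-0.0235,0],
    [-0.012,-0.0235,0],
    [-0.012,-0.0235,0],
    [-0.012,-0.0235,0],
    [-0.012,-0.0235,0],
    [0,0,0]
  ],
  "twist": [
    [0,0,-0.133],
    [0,0,-0.133],
    [0,0,-0.133],
    [0,0,-0.133],
    [0,0,0],
    [0,0,0],
    [0,0,0],
    [0,0,0],
    [0,0,0],
    [0,0,0],
    [0,0,0],
    [0,0,0],
    [0,0,0],
    [0,0,0],
    [0,0,0],
    [0,0,0],
    [0,0,0],
    [0,0,0],
    [0,0,0],
    [0,0,0]
  ],
  "force": 100
}}

```text
clock: 2.6
position: [0.4595, 0.2659, 0.2314]
tool_rot: [-3.14, 0.001, -2.973]
force: [-0.2, 0.6, 0.2]
grip_width: 0.0602
finger_force: 0.0
```

Call:
{"op": "apply_moves", "data": {
  "claw": [0.06,0.06,0.06,0.06,0.06,0.06,0.06,0.06,0.06,0.06,0.06,0.06,0.06],
  "xyz": [
    [0.001,0.004,0.02],
    [0,0,0.022],
    [0,0,0.022],
    [0,0,0.022],
    [0,0,0.022],
    [0,0,0.022],
    [0,0,0.022],
    [0,0,0.022],
    [0,0,0.022],
    [0,0,0.016],
    [0,0,0.01],
    [0,0,0.004],
    [0,0,0]
  ],
  "twist": [
    [0,0,0],
    [0,0,0],
    [0,0,0],
    [0,0,0],
    [0,0,0],
    [0,0,0],
    [0,0,0],
    [0,0,0],
    [0,0,0],
    [0,0,0],
    [0,0,0],
    [0,0,0],
    [0,0,0]
  ]
}}

```text
clock: 3.9
position: [0.4558, 0.2729, 0.0053]
tool_rot: [-3.142, -0.0, -2.968]
force: [-0.2, 0.2, 1.2]
grip_width: 0.0601
finger_force: 0.0
```

```bash
python3 - <<'E'
from h import *
o=bot.observe(); print(o["position"],o["tool_rot"],o["force"],o["qpos"])
c=[]
for n in("top","side"):
    f=grab(n); c.append(cv2.resize(f["img"][170:320,110:260],(400,400)))
cv2.imwrite("pics/b.png",cv2.cvtColor(np.hstack(c),cv2.COLOR_RGB2BGR))
E
```

```text
[0.45576918 0.27291497 0.00526573] [-3.14154532e+00 -2.11334756e-04 -2.96826031e+00] [-0.19286602  0.19927318  1.23316831] [-0.60842473  0.72731955 -0.05835738  1.98097094  0.09182574  0.43597167
  1.00880531]
```

View pics/b.png

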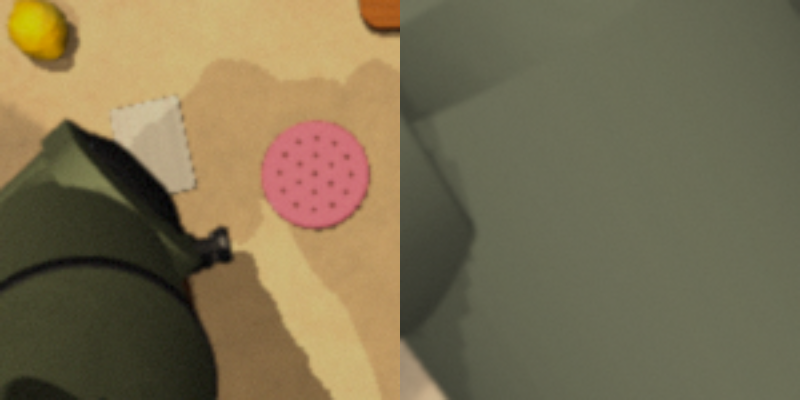

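The left (top) picture shows the arm over the handle with one finger at (215,245), to the right of the handle. The blade at (155,145) is undisturbed. The arm blocks the side view. Closing now.

Call:
{"op": "apply_moves", "data": {
  "claw": [0.03,0.0,0.0,0.0,0.0,0.0,0.0,0.0],
  "xyz": [
    [0,0,0.002],
    [0,0,0],
    [0,0,0],
    [0,0,0],
    [0,0,0],
    [0,0,0],
    [0,0,0],
    [0,0,0]
  ],
  "twist": [
    [0,0,0],
    [0,0,0],
    [0,0,0],
    [0,0,0],
    [0,0,0],
    [0,0,0],
    [0,0,0],
    [0,0,0]
  ],
  "force": 100
}}

```text
clock: 4.8
position: [0.456, 0.2728, 0.0039]
tool_rot: [3.141, 0.0, -2.969]
force: [-3.4, -0.9, 12.5]
grip_width: 0.0157
finger_force: 97.7
```

Call:
{"op": "apply_moves", "data": {
  "claw": [0.0,0.0,0.0,0.0,0.0,0.0],
  "xyz": [
    [0,0,-0.005],
    [0,0,-0.015],
    [0,0,-0.025],
    [0,0,-0.025],
    [0,0,-0.01],
    [0,0,0]
  ],
  "twist": [
    [0,0,0],
    [0,0,0],
    [0,0,0],
    [0,0,0],
    [0,0,0],
    [0,0,0]
  ]
}}

```text
clock: 5.4
position: [0.4566, 0.2731, 0.0851]
tool_rot: [3.14, 0.003, -2.969]
force: [-0.7, 0.1, -0.5]
grip_width: 0.0154
finger_force: 98.2
```

```bash
python3 - <<'E'
from h import *
o=bot.observe(); print(o["position"],o["tool_rot"],o["force"],o["grip_width"],o["finger_force"])
c=[]
for n in("top","side"):
    f=grab(n); c.append(cv2.resize(f["img"][140:290,110:260],(400,400)))
    for r in bot.find_in(n,"spatula"): print(n,r)
cv2.imwrite("pics/c.png",cv2.cvtColor(np.hstack(c),cv2.COLOR_RGB2BGR))
E
```

```text
[0.45660681 0.2731361  0.08505276] [ 3.14041321e+00  2.58166289e-03 -2.96863492e+00] [-0.72411946  0.07489704 -0.46518723] 0.015353642855115006 98.19151282310486
top {'position': [0.5721, 0.2831, 0.085], 'score': 0.84}
```

View pics/c.png

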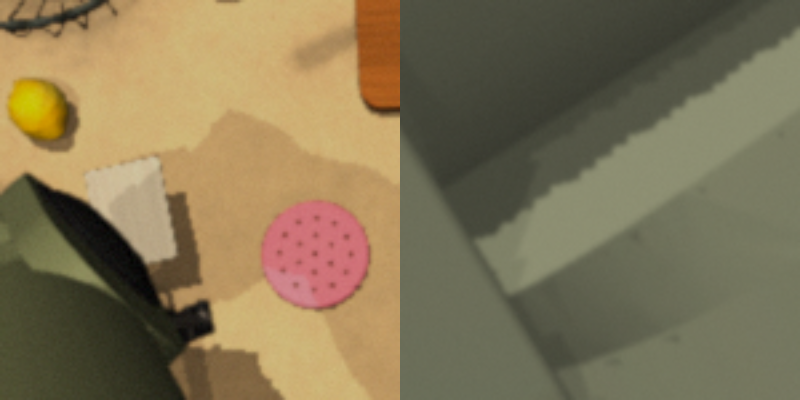

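The spatula is lifted, with its blade at (130,210) in the left half and a shadow beside it. The side view is blocked. I'll check the blade's level by comparing its corners with the projections.

```bash
python3 - <<'E'
from h import *
f=grab("top")
pts={"TL":(.600,.328),"TR":(.611,.264),"BR":(.527,.250)}
obs={"TL":(86,174),"TR":(160,155),"BR":(177,254)}
for k in pts:
    u=np.array([110,140])+np.array(obs[k])/2.6667
    for z in(.069,.079,.084,.089,.099): print(k,z,(proj(f,[*pts[k],z])[0]-u).round(1),end=" ")
    print()
E
```

```text
TL 0.069 [2.2 1.6] TL 0.079 [1.1 0.8] TL 0.084 [0.5 0.3] TL 0.089 [-0.1 -0.1] TL 0.099 [-1.3 -1. ] 
TR 0.069 [1.9 2.5] TR 0.079 [1.  1.6] TR 0.084 [0.5 1.2] TR 0.089 [0.1 0.7] TR 0.099 [-0.8 -0.2] 
BR 0.069 [2.2 0.7] BR 0.079 [1.3 0.1] BR 0.084 [ 0.9 -0.1] BR 0.089 [ 0.5 -0.4] BR 0.099 [-0.3 -1. ]
```

Call:
{"op": "apply_moves", "data": {
  "claw": [0,0,0,0,0,0,0,0,0,0,0,0,0,0,0,0],
  "xyz": [
    [0,0,0],
    [0,0,0],
    [0,-0.01,0],
    [0,-0.02,0],
    [0,-0.024,0],
    [0,-0.024,0],
    [0,-0.024,0],
    [0,-0.024,0],
    [0,-0.024,0],
    [0,-0.024,0],
    [0,-0.024,0],
    [0,-0.024,0],
    [0,-0.024,0],
    [0,-0.016,0],
    [0,-0.01,0],
    [0,0,0]
  ],
  "twist": [
    [0,0,0.095],
    [0,0,0.095],
    [0,0,0],
    [0,0,0],
    [0,0,0],
    [0,0,0],
    [0,0,0],
    [0,0,0],
    [0,0,0],
    [0,0,0],
    [0,0,0],
    [0,0,0],
    [0,0,0],
    [0,0,0],
    [0,0,0],
    [0,0,0]
  ]
}}

```text
clock: 7.25
position: [0.4509, -0.0006, 0.0831]
tool_rot: [-3.141, -0.001, 3.124]
force: [0.3, 1.0, -1.4]
grip_width: 0.0155
finger_force: 98.2
```

```bash
python3 - <<'E'
from h import *
o=bot.observe(); print(o["position"],o["tool_rot"],o["force"],o["grip_width"])
c=[]
for n in("top","side"):
    f=grab(n); c.append(cv2.resize(f["img"][110:310,200:400],(400,400),interpolation=cv2.INTER_CUBIC))
    for q in("spatula","oatcake"):
      for r in bot.find_in(n,q): print(n,q,r,proj(f,r["position"]).round())
cv2.imwrite("pics/d.png",cv2.cvtColor(np.hstack(c),cv2.COLOR_RGB2BGR))
E
```

```text
[ 0.45091512 -0.00057823  0.08311363] [-3.14118945e+00 -5.07223253e-04  3.12443527e+00] [ 0.26004801  0.96231637 -1.40374059] 0.015520670437483734
top spatula {'position': [0.5761, -0.0038, 0.0828], 'score': 0.71} [[287. 207.]]
top oatcake {'position': [0.6765, -0.0003, 0.0337], 'score': 0.93} [[281. 171.]]
top oatcake {'position': [0.5289, 0.138, 0.0087], 'score': 0.72} [[229. 235.]]
top oatcake {'position': [0.5628, -0.1664, 0.0057], 'score': 0.53} [[350. 215.]]
side spatula {'position': [0.3991, 0.0001, 0.0952], 'score': 0.64} [[297. 262.]]
side oatcake {'position': [0.5289, 0.1419, 0.0111], 'score': 0.69} [[229. 225.]]
```

View pics/d.png

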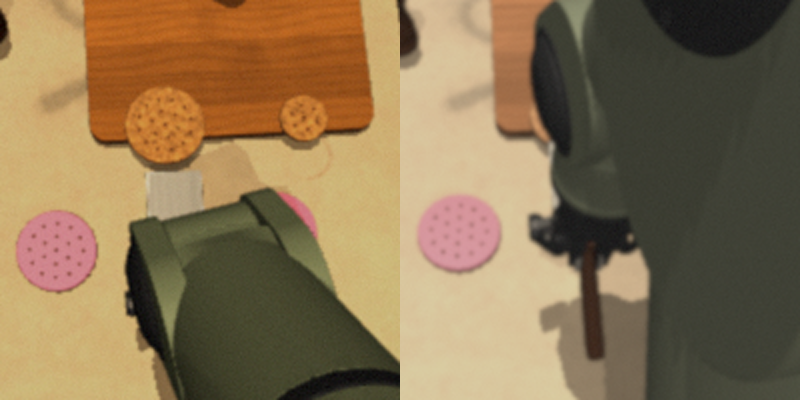

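Left half: blade front edge from (147,171) to (203,172), just short of the large oatcake at (165,126). The small oatcake at (303,119) is untouched.

Call:
{"op": "apply_moves", "data": {
  "claw": [0,0,0,0,0,0],
  "xyz": [
    [0,0.002,0.016],
    [0,0,0.02],
    [0,0,0.018],
    [0,0,0.012],
    [0,0,0.005],
    [0,0,0]
  ],
  "twist": [
    [0,0,0],
    [0,0,0],
    [0,0,0],
    [0,0,0],
    [0,0,0],
    [0,0,0]
  ]
}}

```text
clock: 8.15
position: [0.4511, 0.003, 0.012]
tool_rot: [-3.141, -0.001, 3.125]
force: [0.4, -0.1, -0.8]
grip_width: 0.0156
finger_force: 98.2
```

```bash
python3 - <<'E'
from h import *
f=grab("top")
print([unproj(f,p,.082).round(4) for p in((273.5,195.5),(301.5,196))])
print("edge",unproj(f,(282,192.5),.026), "centre",unproj(f,(282.5,173),.031))
im=f["img"][140:230,240:330]
cv2.imwrite("pics/e.png",cv2.cvtColor(cv2.resize(im,(540,540),interpolation=cv2.INTER_CUBIC),cv2.COLOR_RGB2BGR))
o=bot.observe();print(o["position"],o["force"])
E
```

```text
[array([0.606, 0.026, 0.082]), array([ 0.6009, -0.0388,  0.082 ])]
edge [0.62480562 0.00124189 0.026     ] centre [ 0.67311386 -0.00327818  0.031     ]
[0.45136923 0.00288915 0.01248112] [-0.81134639  0.64078515 -0.72856168]
```

View pics/e.png

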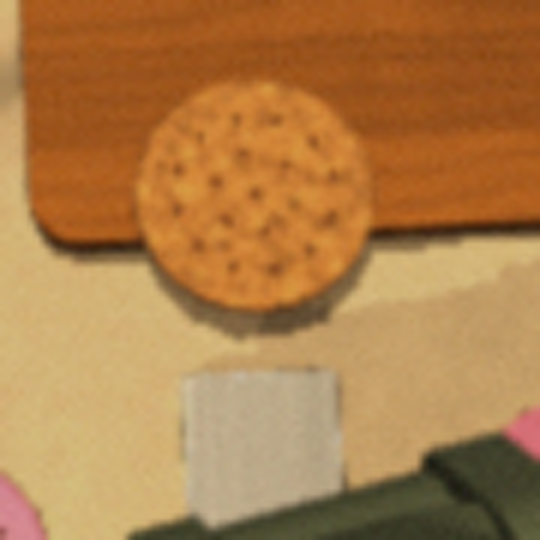

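The blade lies straight in front of the oatcake: its centre is at about (261,370) and the cake's at (255,195). Sliding it under the overhang.

Call:
{"op": "apply_moves", "data": {
  "claw": [0,0,0,0,0,0,0,0,0,0],
  "xyz": [
    [-0.005,0.001,0],
    [-0.008,0.001,0],
    [-0.008,0,0],
    [-0.008,0,0],
    [-0.008,0,0],
    [-0.006,0,0],
    [-0.003,0,0],
    [0,0,-0.004],
    [0,0,-0.004],
    [0,0,0]
  ],
  "twist": [
    [0,0,0],
    [0,0,0],
    [0,0,0],
    [0,0,0],
    [0,0,0],
    [0,0,0],
    [0,0,0],
    [0,0,0],
    [0,0,0],
    [0,0,0]
  ]
}}

```text
clock: 9.2
position: [0.4974, 0.004, 0.0209]
tool_rot: [3.142, 0.001, 3.125]
force: [-0.3, -0.2, -1.0]
grip_width: 0.0154
finger_force: 98.2
```

```bash
python3 - <<'E'
from h import *
f=grab("top")
im=f["img"][140:230,240:330]
cv2.imwrite("pics/f.png",cv2.cvtColor(cv2.resize(im,(400,400),interpolation=cv2.INTER_CUBIC),cv2.COLOR_RGB2BGR))
o=bot.observe();print(o["position"],o["force"])
for r in bot.find_in("top","oatcake"): print(r)
E
```

```text
[0.49729288 0.00400925 0.02070153] [-1.12827744 -0.2675368  -0.75601783]
{'position': [0.532, 0.1391, 0.0133], 'score': 0.69}
{'position': [0.677, -0.0016, 0.0327], 'score': 0.59}
```

View pics/f.png

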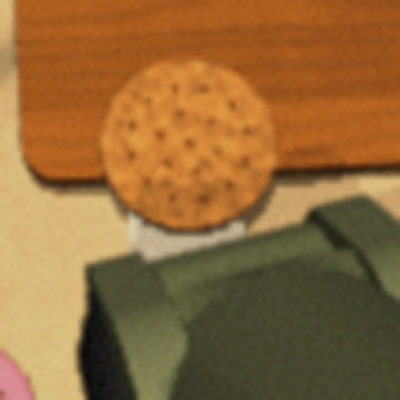

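The blade at (187,240) is under the cake at (189,145), centred and not yet lifting it. Now the slow lift.

Call:
{"op": "apply_moves", "data": {
  "claw": [0,0,0,0,0,0,0,0,0,0,0,0,0,0,0,0,0],
  "xyz": [
    [0,0,-0.001],
    [0,0,-0.0034],
    [0,0,-0.0034],
    [0,0,-0.0034],
    [0,0,-0.0034],
    [-0.0006,0,-0.0033],
    [-0.0006,0,-0.0033],
    [-0.0006,0,-0.0033],
    [-0.0006,0,-0.0033],
    [-0.0011,0,-0.0033],
    [-0.0011,0,-0.0033],
    [-0.0011,0,-0.0033],
    [-0.0011,0,-0.0033],
    [-0.0017,0,-0.0031],
    [-0.0017,0,-0.0031],
    [-0.0017,0,-0.0031],
    [-0.0017,0,-0.0031]
  ],
  "twist": [
    [0,0,0],
    [0,0,0],
    [0,0,0],
    [0,0,0],
    [0,0,0],
    [0,0,0],
    [0,0,0],
    [0,0,0],
    [0,0,0],
    [0,0,0],
    [0,0,0],
    [0,0,0],
    [0,0,0],
    [0,0,0],
    [0,0,0],
    [0,0,0],
    [0,0,0]
  ]
}}

```text
clock: 11.0
position: [0.5111, 0.0037, 0.074]
tool_rot: [-3.142, 0.0, 3.125]
force: [-0.4, 0.4, -0.5]
grip_width: 0.0152
finger_force: 98.2
```

```bash
python3 - <<'E'
from h import *
f=grab("top")
im=f["img"][120:220,230:330]
cv2.imwrite("pics/g.png",cv2.cvtColor(cv2.resize(im,(400,400),interpolation=cv2.INTER_CUBIC),cv2.COLOR_RGB2BGR))
o=bot.observe();print(o["position"],o["tool_rot"],o["force"])
print("P expected px",(proj(f,[.725,-.003,.021])-[230,120])*4)
E
```

```text
[0.51154841 0.00378758 0.07437266] [3.14155220e+00 7.20327869e-04 3.12474753e+00] [ 0.14349349 -0.28997759 -0.16971864]
P expected px [[202.45031585 137.50855937]]
```

View pics/g.png

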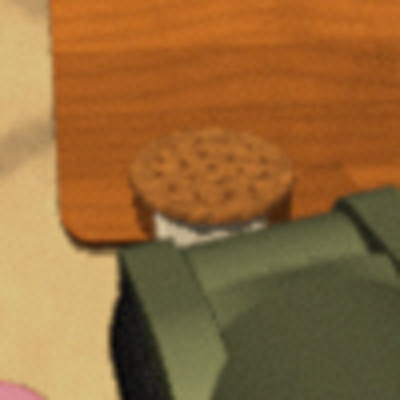

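The cake is tilted about 40°, and its far edge at (210,128) has stayed where it was. Continuing.

Call:
{"op": "apply_moves", "data": {
  "claw": [0,0,0,0,0,0,0,0,0,0,0,0,0,0,0,0,0,0,0,0],
  "xyz": [
    [-0.0023,0,-0.0028],
    [-0.0023,0,-0.0028],
    [-0.0023,0,-0.0028],
    [-0.0023,0,-0.0028],
    [-0.0028,0,-0.0024],
    [-0.0028,0,-0.0024],
    [-0.0028,0,-0.0024],
    [-0.0028,0,-0.0024],
    [-0.0032,0,-0.0019],
    [-0.0032,0,-0.0019],
    [-0.0032,0,-0.0019],
    [-0.0032,0,-0.0019],
    [-0.0035,0,-0.0014],
    [-0.0035,0,-0.0014],
    [-0.0035,0,-0.0014],
    [-0.0035,0,-0.0014],
    [-0.0038,0,-0.0006],
    [-0.0038,0,-0.0006],
    [-0.0038,0,-0.0006],
    [-0.0038,0,-0.0006]
  ],
  "twist": [
    [0,0,0],
    [0,0,0],
    [0,0,0],
    [0,0,0],
    [0,0,0],
    [0,0,0],
    [0,0,0],
    [0,0,0],
    [0,0,0],
    [0,0,0],
    [0,0,0],
    [0,0,0],
    [0,0,0],
    [0,0,0],
    [0,0,0],
    [0,0,0],
    [0,0,0],
    [0,0,0],
    [0,0,0],
    [0,0,0]
  ]
}}

```text
clock: 13.05
position: [0.5736, 0.0027, 0.1101]
tool_rot: [-3.142, -0.0, 3.125]
force: [-0.5, 0.9, -0.1]
grip_width: 0.0154
finger_force: 98.2
```

Call:
{"op": "apply_moves", "data": {
  "claw": [0,0,0,0,0,0,0,0,0,0,0],
  "xyz": [
    [-0.0039,0,0],
    [-0.0039,0,0],
    [-0.0039,0,0],
    [-0.0039,0,0],
    [-0.0039,0,0],
    [-0.0039,0,0],
    [-0.0039,0,0],
    [0,0,0],
    [0,0,0],
    [0,0,0],
    [0,0,0]
  ],
  "twist": [
    [0,0,0],
    [0,0,0],
    [0,0,0],
    [0,0,0],
    [0,0,0],
    [0,0,0],
    [0,0,0],
    [0,0,0],
    [0,0,0],
    [0,0,0],
    [0,0,0]
  ]
}}

```text
clock: 14.15
position: [0.6005, 0.0022, 0.1101]
tool_rot: [-3.142, -0.0, 3.125]
force: [-0.1, 0.8, -0.8]
grip_width: 0.0157
finger_force: 98.2
```

```bash
python3 - <<'E'
from h import *
f=grab("top"); 
for q in("oatcake","spatula"):
  for r in bot.find_in("top",q): print(q,r["score"],np.round(r["position"],3))
h=cv2.cvtColor(f["img"],cv2.COLOR_RGB2HSV)
np.save("top1.npy",f["img"])
o=bot.observe();print(o["position"],o["tool_rot"],o["force"])
E
```

```text
oatcake 0.97 [0.53  0.138 0.01 ]
spatula 0.74 [0.53  0.006 0.125]
[0.60056142 0.00224723 0.1101305 ] [-3.14156738e+00 -3.00667231e-05  3.12473038e+00] [-0.2964162   0.67489012 -0.46528324]
```

Call:
{"op": "apply_moves", "data": {
  "claw": [0,0,0,0,0,0,0,0],
  "xyz": [
    [0.01,0,0],
    [0.02,0,0],
    [0.025,0,0],
    [0.025,0,0],
    [0.025,0,0],
    [0.02,0,0],
    [0.014,0,0],
    [0,0,0]
  ],
  "twist": [
    [0,0,0],
    [0,0,0],
    [0,0,0],
    [0,0,0],
    [0,0,0],
    [0,0,0],
    [0,0,0],
    [0,0,0]
  ]
}}

```text
clock: 15.1
position: [0.4595, 0.0045, 0.1103]
tool_rot: [-3.141, -0.001, 3.125]
force: [0.4, 0.6, -0.2]
grip_width: 0.0156
finger_force: 98.2
```

```bash
python3 - <<'E'
from h import *
f=grab("top"); 
for q in("oatcake","spatula","small_oatcake"):
  for r in bot.find_in("top",q): print(q,r["score"],np.round(r["position"],3))
cv2.imwrite("pics/i.png",cv2.cvtColor(cv2.resize(f["img"][60:260,150:410],(780,600),interpolation=cv2.INTER_CUBIC),cv2.COLOR_RGB2BGR))
o=bot.observe();print(o["position"],o["tool_rot"],o["force"])
E
```

```text
oatcake 0.86 [ 0.784 -0.01   0.037]
oatcake 0.61 [0.53  0.138 0.009]
spatula 0.94 [0.592 0.002 0.11 ]
spatula 0.58 [ 0.785 -0.013  0.032]
small_oatcake 0.83 [ 0.677 -0.168  0.029]
[0.46215137 0.00461826 0.11020869] [3.14151856e+00 6.16917954e-04 3.12465171e+00] [ 0.28850586  0.09378415 -0.58758201]
```

View pics/i.png

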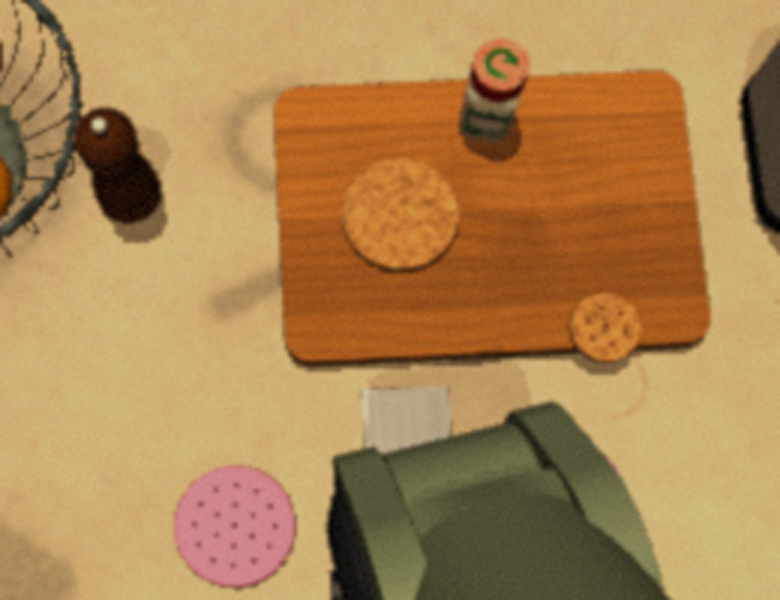

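The cake lies flat on the board at (401,213), plain side up and clear of the jar at (490,100). The small oatcake at (605,327) hasn't moved. Now I'll take the spatula back to its first spot.

Call:
{"op": "apply_moves", "data": {
  "claw": [0,0,0,0,0,0,0,0,0,0,0,0,0,0,0,0],
  "xyz": [
    [0,0.01,0],
    [0,0.02,0],
    [0,0.024,0],
    [0,0.024,0],
    [0,0.024,0],
    [0,0.024,0],
    [0,0.024,0],
    [0,0.024,0],
    [0,0.024,0],
    [0,0.024,0],
    [0,0.024,0],
    [0,0.016,0],
    [0,0.008,0],
    [0,0,0],
    [0,0,0],
    [0,0,0]
  ],
  "twist": [
    [0,0,0],
    [0,0,0],
    [0,0,0],
    [0,0,0],
    [0,0,0],
    [0,0,0],
    [0,0,0],
    [0,0,0],
    [0,0,0],
    [0,0,0],
    [0,0,0],
    [0,0,0],
    [0,0,0],
    [0,0,-0.095],
    [0,0,-0.095],
    [0,0,0]
  ]
}}

```text
clock: 16.9
position: [0.4663, 0.274, 0.11]
tool_rot: [-3.141, -0.0, -2.967]
force: [0.3, -0.3, -0.6]
grip_width: 0.0153
finger_force: 98.2
```

Call:
{"op": "apply_moves", "data": {
  "claw": [0,0,0,0,0,0,0,0],
  "xyz": [
    [0,0,0.015],
    [0,0,0.025],
    [0,0,0.025],
    [0,0,0.02],
    [0,0,0.01],
    [0,0,0.006],
    [0,0,0.003],
    [0,0,0]
  ],
  "twist": [
    [0,0,0],
    [0,0,0],
    [0,0,0],
    [0,0,0],
    [0,0,0],
    [0,0,0],
    [0,0,0],
    [0,0,0]
  ]
}}

```text
clock: 17.7
position: [0.4664, 0.2746, 0.0064]
tool_rot: [3.142, 0.0, -2.969]
force: [-0.1, -0.7, -0.9]
grip_width: 0.0153
finger_force: 98.2
```

Call:
{"op": "apply_moves", "data": {
  "claw": [0,0,0.02,0.03,0.045,0.06,0.06,0.06],
  "xyz": [
    [0,0,0.0015],
    [0,0,0.0005],
    [0,0,0],
    [0,0,0],
    [0,0,0],
    [0,0,0],
    [0,0,0],
    [0,0,0]
  ],
  "twist": [
    [0,0,0],
    [0,0,0],
    [0,0,0],
    [0,0,0],
    [0,0,0],
    [0,0,0],
    [0,0,0],
    [0,0,0]
  ]
}}

```text
clock: 18.5
position: [0.4662, 0.2746, 0.0041]
tool_rot: [-3.142, -0.0, -2.968]
force: [0.5, 0.1, -0.6]
grip_width: 0.0601
finger_force: 0.0
```

Call:
{"op": "apply_moves", "data": {
  "claw": [0.06,0.06,0.06,0.06,0.06,0.06,0.06,0.06,0.06,0.06,0.06,0.06],
  "xyz": [
    [0,0,-0.005],
    [0,0,-0.015],
    [0,0,-0.025],
    [0,0,-0.03],
    [0,0,-0.03],
    [0,0,-0.03],
    [0,0,-0.03],
    [0.03,0.0,-0.02],
    [0.03,0.03,0],
    [0.03,0.03,0],
    [0.02,0.03,0],
    [0,0,0]
  ],
  "twist": [
    [0,0,0],
    [0,0,0],
    [0,0,0],
    [0,0,0],
    [0,0,0],
    [0,0,0],
    [0,0,0],
    [0,0,0],
    [0,0,0],
    [0,0,0],
    [0,0,0],
    [0,0,0]
  ]
}}

```text
clock: 19.7
position: [0.339, 0.3475, 0.1905]
tool_rot: [3.139, 0.0, -2.963]
force: [1.4, -0.2, -0.1]
grip_width: 0.0597
finger_force: 0.0
```

```bash
python3 - <<'E'
from h import *
for n in("top","side"):
  f=grab(n)
  for q in("oatcake","spatula","small_oatcake"):
    for r in bot.find_in(n,q): print(n,q,round(r["score"],2),np.round(r["position"],3))
  if n=="top":
    g=f["img"].min(2); m=((g>115)*255).astype(np.uint8)[190:270,130:215]
    c=max(cv2.findContours(m,0,2)[0],key=cv2.contourArea); print(cv2.contourArea(c),[unproj(f,p+np.array([130,190]),.003).round(3)for p in cv2.boxPoints(cv2.minAreaRect(c))])
o=bot.observe();print(o["clock"],o["position"],o["force"],o["grip_width"])
E
```

```text
top oatcake 0.83 [ 0.784 -0.015  0.033]
top oatcake 0.77 [ 0.534 -0.134  0.008]
top oatcake 0.66 [0.529 0.137 0.012]
top oatcake 0.65 [ 0.412 -0.127  0.007]
top small_oatcake 0.75 [ 0.675 -0.171  0.029]
818.0 [array([0.613, 0.335, 0.003]), array([0.623, 0.27 , 0.003]), array([0.536, 0.253, 0.003]), array([0.527, 0.318, 0.003])]
20.1 [0.34285572 0.34365432 0.18915527] [ 0.70335038  0.88329628 -0.13892895] 0.06039576586785962
```

```bash
python3 -c "
from workcell import bot
print(bot.job_done())"
```

```text
the job is handed in; nothing more can be done
None
```

The job is handed in (no verdict was returned): the large oatcake is flipped, lying flat on the board with its plain side up, the spatula is flat and right way up on the worktop off the board, and the small oatcake stayed within a few mm of its start by camera.

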